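# Slide the flat tin home under the low shelf

### The arm

A 6-joint arm with a two-finger parallel gripper is mounted at the origin on the work surface; the furniture and walls round the work are solid. World frame = base frame: x ahead of the robot, y to its left, z up, the work surface at z = 0. Lengths are in m, angles in rad, forces in N, time in s.
With the tool pointing down it reaches from about 0.4 to 0.825 m from the base axis. Payload 7 kg.
Tool frame: the origin (TCP) lies between the finger pads; the fingertips stand 25 mm ahead of it and the grasp point (between the pads) lies 6 mm ahead of it; z points along the fingers, y is the line along which they close (so a half turn about z gives the same grasp; the last joint's range is limited). The gripper opens to 88 mm and grips with 3 to 60 N. Pads are 19 mm wide; open, the fingers measure 130 mm over their backs; the gripper's body (78 mm by 193 mm) begins 47 mm behind the grasp point.
Start: joints at [-0.9, 0.359, 0.012, 0, -1.224, -0.288], TCP at [0.252, -0.626, 0.252] pointing down, gripper open.
Joint ranges: [-3.07, 3.07], [-1.43, 2.12], [-1.02, 1.25], [-3.03, 1.67], [-3.05, -0], [-3.03, 3.03]. Speed limits (rad/s): [2.39, 2.39, 3.01, 3.14, 3.14, 3.14].

### API

Orientations are given as a unit quaternion [w, x, y, z].
In Python, from rig import env gives the robot as it stands.
- The arm moves only by the shell command python3 drive.py, which reads ROWS from standard input. ROWS is one flat JSON list of numbers that holds 1 to 5 rows one after another, with no inner brackets; each row has 7 numbers: dx, dy, dz in shares of the most that a row can go, 1 being 50 mm, then a rotation vector rx, ry, rz in rad, then the finger opening in m; each row shifts and turns the commanded pose from where the row before left it, along the tool's axes as they then stand; what a row does not reach is not made up. A row lasts 1/10 s, in which the tool goes at most 0.05 m and 0.15 rad, less where a joint would pass 70% of its speed; a pose out of reach is approached as far as the arm can. The fingers move at their own pace and stop on an object; the grip force is fixed at half the most. Time passes only in rows, so rows that do not move let the fingers close. It prints the time, the measured TCP pose, the force, the opening and the grip force at its end. Input that does not fit is refused with a message, and nothing moves.
- env.state(): the state, without advancing time (a new reading comes with each control period).
- env.read_camera(name): name is "side" or "top" or "wrist"; returns the picture (420x560x3 uint8, red, green, blue); there is no depth.
- env.get_calibration(name): a dict with "mtx" (3x3 intrinsics, pixels), "k1" (the pictures are not rectified: a ray, as slopes to the right and down, at radius r is drawn at 1 + k1 r^2 times it, then the intrinsics apply), "rvec" (rotation vector, rad) and "tvec" (3), from world to camera coordinates, as OpenCV has them. Camera axes: x right, y down, z forward; pixel columns grow to the right and rows downward; lengths in m; the calibration is good to about 2 mm. A picture is of the moment at which its call begins: read the wrist's pose just before it. get_calibration takes no time and is no camera call; for the wrist camera it gives the pose at the moment of the call.
- env.job_done(): hands the job in; it is judged then, once.
The state is a dict: "t": time; "qpos": joint angles; "qvel": joint speeds; "joint_efforts": joint torques, N m; "tool_pos": TCP position; "tool_rot": TCP orientation; "ft_force": force on the tool from outside, world axes, zero at the start; "moment": the same for the moment, N m; "finger_gap": finger opening in m; "grip_force": force on a finger pad.
Only numpy, scipy, OpenCV 4.12 (cv2) and the standard library are available. Lean on these libraries where they do the work, as an engineer would, in place of code of your own. Each camera call takes 0.05 s, during which the arm holds its last target. There are 200 camera calls.

### The job

Put the flat tin away under the low wooden step shelf: push it along the worktop through the shelf's open front until it is right back against the stop rail under the shelf, lying flat, with nothing sticking out past the shelf's front edge. Leave the taller tin, the jars on the shelf and the other things where they stand.

Things in the scene. Friction and masses are not known exactly. Their poses are not given: they have to be found in the camera images.
- flat_tin: The flat round tin, 86 mm across and 40 mm high, 0.16 to 0.33 kg, standing on the worktop in front of the shelf, to the left or right. Too wide to grasp; it slides when pushed with a few newtons. Origin: centre of its underside, z up.
- low_shelf: Low step shelf, fixed: wooden board 130 mm deep (x), 174 wide (y), 9 thick on dark steel side frames, its underside 50 mm above the worktop, top 59 mm. Open front (its -x side, towards the robot), 150 mm wide between the side frames. Jars stand on the board's rear half. Origin: at worktop level below the board's centre; +x points in from the open front, z up; front edge at x = -65 mm.
- home (a point): Where the centre of the flat tin's underside is when it touches the stop rail in mid-opening: on the worktop, x = -15 mm, y = 0 in the shelf's frame; the tin's near side is then 7 mm behind the board's front edge. The stop rail runs across the shelf 14 to 26 mm above the worktop, its front face at shelf x = +28 mm.
- tall_tin: A taller tin of 75 mm diameter and 58 mm height, on the worktop on the other side from the flat tin; too tall for the shelf. Stays. Origin: centre of its underside.
- jar: Squat glass jar with a screw lid, 64 mm across, 90 mm high, standing on the rear of the shelf's board. Stays. Origin: centre of its underside.
- spice_jar: Slim spice jar, 46 mm across, 106 mm high, standing on the rear of the shelf's board. Stays. Origin: centre of its underside.
- mug: Plain white mug, 120 x 92 x 118 mm, on the left. Stays. Origin: centre of its underside.
- detergent: Washing-up bottle, 48 x 60 x 200 mm, on the worktop left of the shelf. Stays. Origin: centre of its underside.
- bowl: Small white bowl, 130 mm across, 59 mm high, on the right. Stays. Origin: centre of its underside.

How it is judged:
At the end, for the whole second after the job is handed in: The flat tin lies flat on the worktop, at rest, under the shelf between its side frames, within 7 mm of touching the stop rail, so that no part of it sticks out past the board's front edge (x of flat_tin in the frame of low_shelf between -0.022 and -0.007 m and y of flat_tin in the frame of low_shelf between -0.038 and 0.038 m and height (world z) of flat_tin below 0.006 m and angle between flat_tin's own z axis and vertical below 0.08 rad and linear speed of flat_tin below 0.01 m/s).
It fails at once if the taller tin is moved by more than 20 mm or tipped over (distance of tall_tin from where it was at the start of the episode above 0.02 m or angle between tall_tin's own z axis and vertical above 0.5 rad).
It fails at once if a jar on the shelf is moved by more than 20 mm or tipped over (distance of any of jar, spice_jar from where it was at the start of the episode above 0.02 m or angle between any of jar, spice_jar's own z axis and vertical above 0.5 rad).
It fails at once if the mug, washing-up bottle or bowl is moved by more than 20 mm or tipped over (distance of any of mug, detergent, bowl from where it was at the start of the episode above 0.02 m or angle between any of mug, detergent, bowl's own z axis and vertical above 0.5 rad).
It also fails if it takes over 54 s, if anything falls off the work surface, if the arm or the gripper's body presses on something with over 40 N, if the wrist force passes 120 N, or if a joint passes its speed limit or range.

## Working session

There is one attempt and no reset: what is moved stays moved. The work goes in short steps, Python scripts to look and compute and a shell command to move; the robot and the scene stay as the last step left them, time stands still between calls to the robot, and variables do not carry over. Pictures are saved under pics/ and viewed, at most 10 in all, crops included, and the job is handed in when it is done.

```bash
ls; mkdir -p pics; python3 - <<'E'
from rig import env
import cv2
for n in("top","side"):
    cv2.imwrite(f"pics/{n}0.png",env.read_camera(n)[:,:,::-1]); 
s=env.state();print(s["t"],s["tool_pos"],s["tool_rot"],s["ft_force"])
E
```

```text
drive.py
pics
rig.py
0.1 [ 0.25195938 -0.62577321  0.25072462] [-2.22115461e-04 -1.90213513e-01  9.81742459e-01  7.17617713e-04] [ 0.77010542  0.79390333 -0.78913933]
```

View pics/top0.png

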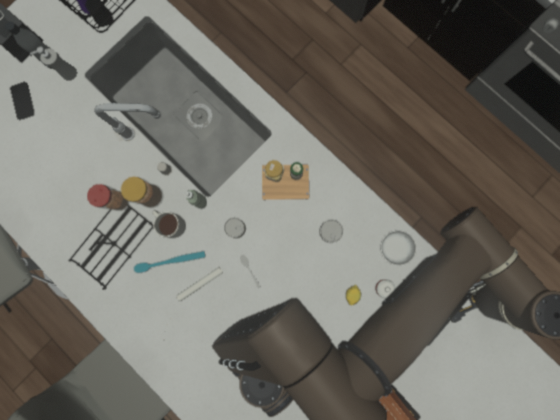

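View pics/side0.png

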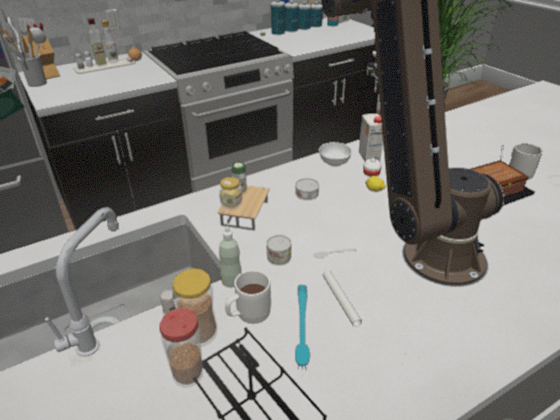

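The top view shows the shelf board at about (263-309, 164-200), with tins at (235,228) and (331,231). In the side view the left tin (279,249) looks taller and the right one (307,188) flatter. I'll zoom in to get exact pixels.

```bash
cat > h.py <<'E'
import numpy as np,cv2
from rig import env
def cam(n):
    c=env.get_calibration(n); return np.array(c["mtx"]),float(c["k1"]),cv2.Rodrigues(np.array(c["rvec"],float))[0],np.array(c["tvec"],float).ravel()
def unproj(n,uv,z,c=None):
    K,k,R,t=c or cam(n)
    p=cv2.undistortPoints(np.array([[uv]],float),K,np.array([k,0,0,0,0.]))[0,0]
    d=R.T@np.array([p[0],p[1],1]);o=-R.T@t
    return o+d*(z-o[2])/d[2]
def proj(n,P,c=None):
    K,k,R,t=c or cam(n)
    return cv2.projectPoints(np.array(P,float).reshape(-1,1,3),cv2.Rodrigues(R)[0],t,K,np.array([k,0,0,0,0.]))[0][:,0]
E
python3 - <<'E'
from h import *
im=cv2.imread("pics/top0.png")[150:270,215:375]
cv2.imwrite("pics/top0z.png",cv2.resize(im,None,fx=5,fy=5,interpolation=cv2.INTER_CUBIC))
for n,uv,z in [("top",(331,231),.04),("top",(235,228),.058),("top",(331,231),.058),("top",(264,164),.059),("top",(309,164),.059),("top",(309,200),.059),("top",(263,200),.059),("top",(398,247),.05),("side",(307,184),.04),("side",(279,243),.058)]: print(n,uv,unproj(n,uv,z).round(3))
E
```

```text
top (331, 231) [ 0.461 -0.244  0.04 ]
top (235, 228) [0.476 0.107 0.058]
top (331, 231) [ 0.46  -0.242  0.058]
top (264, 164) [ 0.712 -0.001  0.059]
top (309, 164) [ 0.709 -0.168  0.059]
top (309, 200) [ 0.575 -0.165  0.059]
top (263, 200) [0.577 0.004 0.059]
top (398, 247) [ 0.399 -0.484  0.05 ]
side (307, 184) [ 0.464 -0.244  0.04 ]
side (279, 243) [0.478 0.117 0.058]
```

View pics/top0z.png

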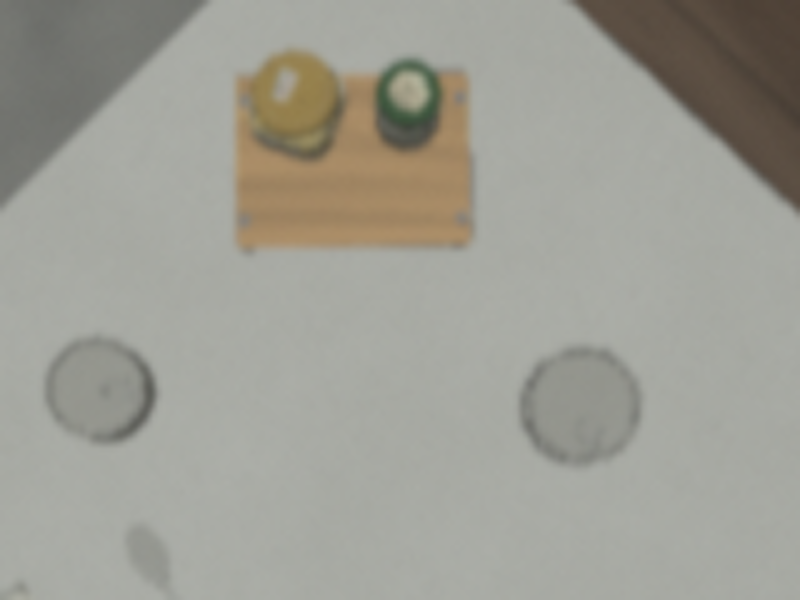

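The zoom shows the right tin is 118/5 px ≈ 86 mm across, so it is the flat one, centred at (331,231.2). The board's front corners are at (262.6,199.4) and (309.2,199.4), and its rear corners at (262.4,164.4) and (308.5,164.2). Vertical fingers would hit the board before the tin is home, so the plan is:
1. Push the tin sideways until it is in front of the opening, with the fingers vertical.
2. Push it in with the tool tilted, fingertips forward.

```bash
cat >> h.py <<'E'
from scipy.spatial.transform import Rotation as Ro
def tool():
    s=env.state();q=np.array(s["tool_rot"]);return s,np.array(s["tool_pos"]),Ro.from_quat(q,scalar_first=True)
def delta(p,yaw_y,tilt=0):
    "tool-frame shift to p and rotvec to tool y at yaw_y deg, tips tilted forward by tilt rad"
    s,t,R=tool();a=np.radians(yaw_y);y=np.array([np.cos(a),np.sin(a),0]);z=np.array([0,0,-1.]);x=np.cross(y,z)
    T=Ro.from_matrix(np.c_[x,y,z])*Ro.from_rotvec([0,-tilt,0])
    print("t",round(s["t"],2),"shift",R.inv().apply(np.array(p)-t).round(4),"rot",(R.inv()*T).as_rotvec().round(3),"after-rot shift",T.inv().apply(np.array(p)-t).round(4))
E
python3 - <<'E'
from h import *
c=[unproj("top",p,.059)[:2] for p in[(262.6,199.4),(309.2,199.4),(308.5,164.2),(262.4,164.4)]]
c=np.array(c);ctr=c.mean(0);yv=(c[0]-c[1]+c[3]-c[2]);print(c.round(4),ctr,"yaw",np.degrees(np.arctan2(-yv[0],yv[1])),np.linalg.norm(c[0]-c[1]),np.linalg.norm(c[0]-c[3]))
print(unproj("top",(331,231.2),.04), unproj("top",(235,228),.058))
delta((.435,-.314,.25),159.5)
E
```

```text
[[ 0.5797  0.0051]
 [ 0.5768 -0.1657]
 [ 0.7084 -0.1661]
 [ 0.7108  0.0048]] [ 0.64391833 -0.0804668 ] yaw -0.8944373903264695 0.17087327049653184 0.13109282164461178
[ 0.46019795 -0.24409567  0.04      ] [0.47625703 0.10690164 0.058     ]
t 0.1 shift [-0.2862  0.2208  0.001 ] rot [ 0.001  0.    -0.83 ] after-rot shift [-0.3561 -0.0623  0.0007]
```

Careful with the scale: shifts go in shares of 50 mm. That gives: 0.0276 m is 0.552, -0.036 m is -0.72.

```bash
echo '[-0.72, 0.552, 0, 0, 0, 0, 0.04, -0.72, 0.552, 0, 0, 0, 0, 0.04, -0.72, 0.552, 0, 0, 0, 0, 0.04, -0.72, 0.552, 0, 0, 0, 0, 0.04, -0.72, 0.552, 0, 0, 0, 0, 0.04]' | python3 drive.py
echo '[-0.72, 0.552, 0, 0, 0, 0, 0.04, -0.72, 0.552, 0, 0, 0, 0, 0.04, -0.68, 0.552, 0, 0, 0, 0, 0.04, 0, 0, 0, 0, 0, -0.138, 0.04, 0, 0, 0, 0, 0, -0.138, 0.04]' | python3 drive.py
echo '[0, 0, 0, 0, 0, -0.138, 0.04, 0, 0, 0, 0, 0, -0.138, 0.04, 0, 0, 0, 0, 0, -0.138, 0.04, 0, 0, 0, 0, 0, -0.138, 0.04, 0, 0, 0, 0, 0, 0, 0.04]' | python3 drive.py
python3 -c "
from h import *
delta((.435,-.314,.033),159.5)"
```

```text
t: 0.6
tool_pos: [0.3679, -0.4292, 0.2513]
tool_rot: [-0.0, -0.19, 0.982, 0.0]
ft_force: [1.4, -0.2, 0.3]
finger_gap: 0.0537
grip_force: 0.0
t: 1.1
tool_pos: [0.4356, -0.3129, 0.2514]
tool_rot: [-0.0, -0.327, 0.945, 0.0]
ft_force: [-0.2, 0.3, 0.4]
finger_gap: 0.0397
grip_force: 0.0
t: 1.6
tool_pos: [0.4348, -0.3144, 0.2513]
tool_rot: [-0.0, -0.57, 0.822, 0.0]
ft_force: [-0.1, -0.1, 0.1]
finger_gap: 0.04
grip_force: 0.0
t 1.6 shift [-4.000e-04 -2.000e-04  2.183e-01] rot [ 0.001  0.    -0.   ] after-rot shift [-4.000e-04 -1.000e-04  2.183e-01]
```

```bash
echo '[0, 0, 0.9, 0, 0, 0, 0.04, 0, 0, 0.9, 0, 0, 0, 0.04, 0, 0, 0.9, 0, 0, 0, 0.04, 0, 0, 0.9, 0, 0, 0, 0.04, 0, 0, 0.5, 0, 0, 0, 0.04]' | python3 drive.py
echo '[0, 0, 0.24, 0, 0, 0, 0.04, 0, 0, 0, 0, 0, 0, 0.04]' | python3 drive.py
python3 - <<'E'
from h import *
cv2.imwrite("pics/side1.png",cv2.resize(env.read_camera("side")[100:300,200:460,::-1],None,fx=3,fy=3))
E
```

```text
t: 2.1
tool_pos: [0.4329, -0.3138, 0.0432]
tool_rot: [-0.001, -0.567, 0.824, 0.002]
ft_force: [-0.2, -0.1, 0.6]
finger_gap: 0.0398
grip_force: 0.0
t: 2.3
tool_pos: [0.4341, -0.3143, 0.0332]
tool_rot: [-0.001, -0.568, 0.823, 0.001]
ft_force: [0.1, 0.0, -0.2]
finger_gap: 0.04
grip_force: 0.0
```

View pics/side1.png

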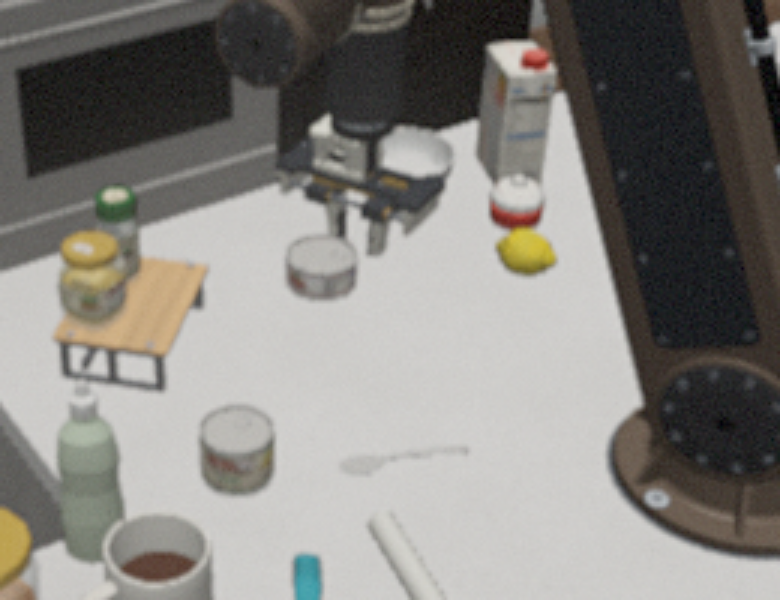

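The fingers stand just behind the flat tin (zoom (320,265)), clear of the bowl and everything else. Next I push along -tool x, about 0.20 m.

```bash
echo '[-0.3, 0, 0, 0, 0, 0, 0.04, -0.2, 0, 0, 0, 0, 0, 0.04, -0.2, 0, 0, 0, 0, 0, 0.04, -0.3, 0, 0, 0, 0, 0, 0.04, -0.3, 0, 0, 0, 0, 0, 0.04]' | python3 drive.py
echo '[-0.3, 0, 0, 0, 0, 0, 0.04, -0.3, 0, 0, 0, 0, 0, 0.04, -0.3, 0, 0, 0, 0, 0, 0.04, -0.3, 0, 0, 0, 0, 0, 0.04, -0.3, 0, 0, 0, 0, 0, 0.04]' | python3 drive.py
echo '[-0.3, 0, 0, 0, 0, 0, 0.04, -0.3, 0, 0, 0, 0, 0, 0.04, -0.24, 0, 0, 0, 0, 0, 0.04, -0.16, 0, 0, 0, 0, 0, 0.04, -0.1, 0, 0, 0, 0, 0, 0.04]' | python3 drive.py
echo '[-0.1, 0, 0, 0, 0, 0, 0.04, 0, 0, 0, 0, 0, 0, 0.04]' | python3 drive.py
python3 - <<'E'
from h import *
cv2.imwrite("pics/top1.png",cv2.resize(env.read_camera("top")[150:270,215:375,::-1],None,fx=5,fy=5))
s,t,R=tool();print(t-.0475*R.as_matrix()[:,0])
E
```

```text
t: 2.85
tool_pos: [0.4587, -0.2531, 0.0358]
tool_rot: [0.0, -0.569, 0.822, -0.001]
ft_force: [-1.4, -4.6, 4.1]
finger_gap: 0.0401
grip_force: 2.2
t: 3.35
tool_pos: [0.4847, -0.1826, 0.0353]
tool_rot: [0.0, -0.569, 0.822, -0.0]
ft_force: [-1.7, -5.4, 5.9]
finger_gap: 0.0404
grip_force: 3.3
t: 3.85
tool_pos: [0.5037, -0.1311, 0.0349]
tool_rot: [-0.0, -0.569, 0.822, -0.0]
ft_force: [-1.6, -5.5, 5.4]
finger_gap: 0.0396
grip_force: 3.3
t: 4.05
tool_pos: [0.5055, -0.1265, 0.0347]
tool_rot: [0.0, -0.569, 0.822, 0.0]
ft_force: [-0.6, -0.9, 1.1]
finger_gap: 0.0403
grip_force: 0.4
[ 0.52217916 -0.0821063   0.03458661]
```

View pics/top1.png

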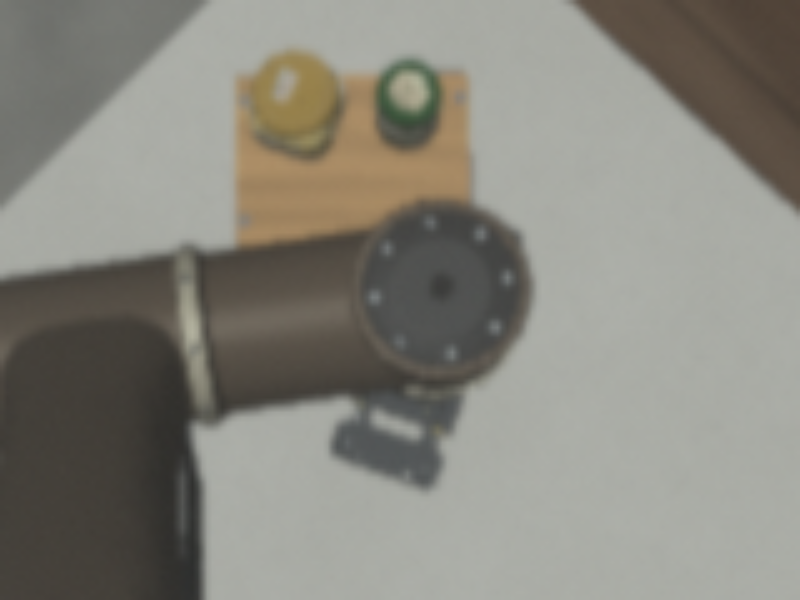

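The tin is hidden under the wrist in this view; the tool pose puts it at about (0.522,-0.082). Next I back off, rise, and go behind it.

Scaled: -0.045 m is -0.9, -0.04 m is -0.8.

```bash
echo '[0.6, 0, 0, 0, 0, 0, 0.04, 0.2, 0, -0.8, 0, 0, 0, 0.04, 0, 0, -0.9, 0, 0, 0, 0.04, 0, 0, -0.9, 0, 0, 0, 0.04, 0, 0, -0.2, 0, 0, 0, 0.04]' | python3 drive.py
python3 -c "
from h import *
delta((.41,-.081,.175),89.1)"
```

```text
t: 4.6
tool_pos: [0.494, -0.1648, 0.1797]
tool_rot: [0.003, -0.569, 0.822, -0.003]
ft_force: [0.6, 0.4, -0.3]
finger_gap: 0.0399
grip_force: 0.0
t 4.6 shift [-0.0489  0.1081  0.0039] rot [-0.005  0.007  1.227] after-rot shift [0.0853 0.0825 0.0047]
```

Scaled: 0.036 m is 0.72, -0.0165 m is -0.33.

```bash
echo '[-0.33, 0.72, 0, 0, 0, 0, 0.04, -0.33, 0.72, 0, 0, 0, 0, 0.04, -0.33, 0.72, 0, 0, 0, 0, 0.04, 0, 0, 0, 0, 0, 0.1365, 0.04, 0, 0, 0, 0, 0, 0.1365, 0.04]' | python3 drive.py
echo '[0, 0, 0, 0, 0, 0.1365, 0.04, 0, 0, 0, 0, 0, 0.1365, 0.04, 0, 0, 0, 0, 0, 0.1365, 0.04, 0, 0, 0, 0, 0, 0.1365, 0.04, 0, 0, 0, 0, 0, 0.1365, 0.04]' | python3 drive.py
echo '[0, 0, 0, 0, 0, 0.1365, 0.04, 0, 0, 0, 0, 0, 0.1365, 0.04, 0, 0, 0, 0, 0, 0, 0.04]' | python3 drive.py
echo '[0, 0, 0, 0, -0.14, 0, 0.04, 0, 0, 0, 0, -0.14, 0, 0.04, 0, 0, 0, 0, -0.14, 0, 0.04, 0, 0, 0, 0, -0.14, 0, 0.04, 0, 0, 0, 0, -0.14, 0, 0.04]' | python3 drive.py
python3 - <<'E'
from h import *
delta((.41,-.081,.175),89.1,.7)
cv2.imwrite("pics/top2.png",cv2.resize(env.read_camera("top")[150:270,215:375,::-1],None,fx=5,fy=5))
print(env.state()["qpos"])
E
```

```text
t: 5.1
tool_pos: [0.407, -0.0792, 0.1747]
tool_rot: [0.001, -0.45, 0.893, 0.0]
ft_force: [0.5, -0.4, 0.2]
finger_gap: 0.0403
grip_force: 0.0
t: 5.6
tool_pos: [0.4075, -0.08, 0.1741]
tool_rot: [-0.0, -0.124, 0.992, 0.0]
ft_force: [0.6, -0.5, -0.4]
finger_gap: 0.04
grip_force: 0.0
t: 5.9
tool_pos: [0.4075, -0.0801, 0.1742]
tool_rot: [-0.0, 0.01, 1.0, 0.0]
ft_force: [0.1, 0.0, 0.3]
finger_gap: 0.0402
grip_force: 0.0
t: 6.4
tool_pos: [0.437, -0.1237, 0.219]
tool_rot: [0.318, -0.005, 0.947, 0.036]
ft_force: [-0.6, -0.2, -2.2]
finger_gap: 0.0402
grip_force: 0.0
t 6.4 shift [0.0486 0.0407 0.0218] rot [ 0.081 -0.053 -0.002] after-rot shift [0.0495 0.0423 0.0158]
[ 0.17960316 -0.31270888 -1.01715704  0.18003839 -0.21482338 -1.90277553]
```

View pics/top2.png

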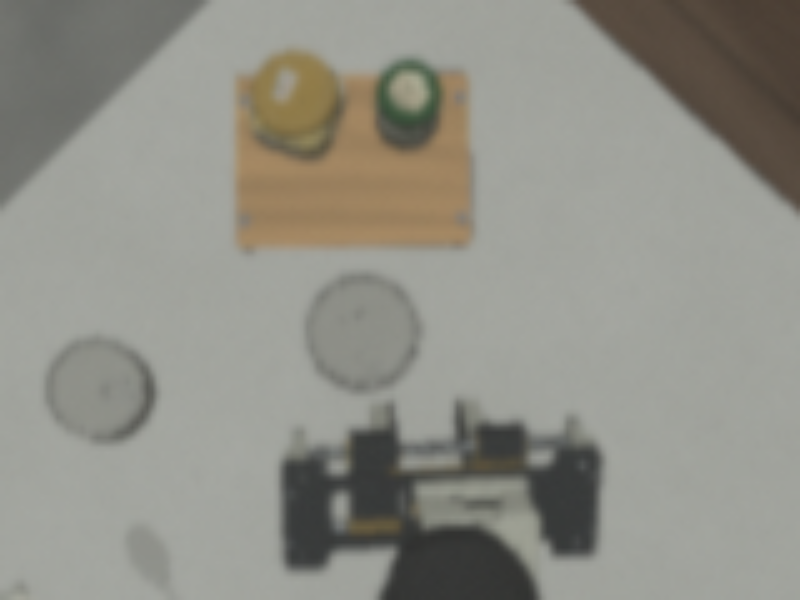

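The tin now stands in front of the opening, at zoom (363,331) (image (287.6,216.2)), and the other objects haven't moved. Joint 3 hit its limit at this tilt, so I'll use about 0.45 rad and a smaller finger gap, which still clears the board.

```bash
python3 - <<'E'
from h import *
print(unproj("top",(287.6,216.2),.04))
delta((.43,-.083,.12),89.1,.45)
E
```

```text
[ 0.51808853 -0.08555674  0.04      ]
t 6.45 shift [0.0635 0.0373 0.0773] rot [0.081 0.201 0.007] after-rot shift [0.0474 0.0434 0.0852]
```

```bash
echo '[0, 0, 0, 0.04, 0.1, 0, 0.024, 0, 0, 0, 0.04, 0.1, 0, 0.024, 0, 0, 0, 0, 0, 0, 0.024]' | python3 drive.py
python3 - <<'E'
from h import *
delta((.43,-.083,.12),89.1,.45)
print(env.state()["qpos"])
E
```

```text
t: 6.75
tool_pos: [0.4372, -0.1238, 0.2169]
tool_rot: [0.216, 0.005, 0.976, -0.003]
ft_force: [0.6, 0.1, 0.1]
finger_gap: 0.0251
grip_force: 0.0
t 6.75 shift [0.0477 0.0411 0.0845] rot [-0.002 -0.015  0.005] after-rot shift [0.0492 0.0407 0.0838]
[ 0.2442331  -0.24330474 -0.89227607  0.2277259  -0.51098274 -2.00152921]
```

Scaled: 0.028 m is 0.56, 0.016 m is 0.32.

```bash
echo '[0.32, 0.274, 0.56, 0, 0, 0, 0.024, 0.32, 0.274, 0.56, 0, 0, 0, 0.024, 0.32, 0.274, 0.56, 0, 0, 0, 0.024, 0, 0, 0, 0, 0, 0, 0.024]' | python3 drive.py
python3 - <<'E'
from h import *
delta((.43,-.083,.034),89.1,.45)
print(env.state()["qpos"])
E
```

```text
t: 7.15
tool_pos: [0.4405, -0.0983, 0.1365]
tool_rot: [0.198, 0.003, 0.98, 0.015]
ft_force: [0.2, 0.2, 0.8]
finger_gap: 0.0241
grip_force: 0.0
t 7.15 shift [0.0496 0.0122 0.0908] rot [ 0.035 -0.051  0.003] after-rot shift [0.0543 0.0152 0.0877]
[ 0.26542564 -0.09956657 -1.01711749  0.28219499 -0.27018808 -2.09897765]
```

```bash
cat > fk.py <<'E'
from h import *
from scipy.optimize import least_squares
def fk(q,P):
    a,h,L1,c,L2,w,L3=P
    A=lambda ax,t:Ro.from_rotvec(np.array(ax)*t).as_matrix()
    R=A([0,0,1],q[0]);p=np.array([0,0,h])+R@[a,0,0]
    R=R@A([0,1,0],q[1]);p=p+R@[0,0,L1]
    R=R@A([0,1,0],q[2]);p=p+R@[0,0,c]
    R=R@A([1,0,0],q[3]);p=p+R@[L2,0,0]
    R=R@A([0,1,0],-q[4]);p=p+R@[L3,0,w]
    return p,R[:,0]
D=[([-.9,.359,.012,0,-1.224,-.288],[.252,-.626,.252],[0,0,-1]),
([.1796,-.3127,-1.01716,.18,-.2148,-1.9028],[.437,-.1237,.219],Ro.from_quat([.318,-.005,.947,.036],scalar_first=True).as_matrix()[:,2]),
([.24423,-.2433,-.89228,.22773,-.51098,-2.0015],[.4372,-.1238,.2169],Ro.from_quat([.216,.005,.976,-.003],scalar_first=True).as_matrix()[:,2]),
([.26543,-.09957,-1.01712,.2822,-.27019,-2.099],[.4405,-.0983,.1365],Ro.from_quat([.198,.003,.98,.015],scalar_first=True).as_matrix()[:,2])]
E
python3 - <<'E'
from fk import *
for q,p,z in D: print(fk(q,[0,.3,.45,.1,.45,0,.25])[1].round(3),np.round(z,3))
E
```

```text
[-0.015  0.019 -1.   ] [ 0  0 -1]
[0.423 0.116 0.899] [ 0.602  0.071 -0.795]
[0.749 0.301 0.59 ] [ 0.422 -0.008 -0.907]
[0.611 0.243 0.754] [ 0.388  0.028 -0.921]
```

```bash
sed -i 's/A(\[0,1,0\],q\[2\])/A([0,1,0],-q[2])/' fk.py; cat >> fk.py <<'E'
s4=1
def fit():
    f=lambda P:np.concatenate([np.r_[fk(q,P)[0]-p] for q,p,z in D])
    r=least_squares(f,[0,.3,.45,.1,.45,0,.25]);return r.x,np.abs(r.fun).max()
E
python3 - <<'E'
from fk import *
for s in(1,-1):
    D2=[(q[:3]+[s*q[3]]+q[4:],p,z) for q,p,z in D];D[:]=D2
    P,e=fit();print(s,P.round(3),e,[np.abs(fk(q,P)[1]-z).max().round(3) for q,p,z in D])
    if e<.01:
        lo=np.array([-3,-1.43,-1.02,-3.03,-3.05]);hi=np.array([3,2.12,1.25,1.67,0])
        for x in(.44,.47,.5,.53,.57):
          for z in (.036,.1):
            for th in(.3,.45,.6):
                t=np.array([np.sin(th),0,-np.cos(th)])
                g=lambda q:np.r_[(fk(q,P)[0]-[x,-.083,z])*5,fk(q,P)[1]-t]
                b=min((least_squares(g,q0,bounds=(lo,hi)) for q0 in([0,.1,-.8,0,-.5],[-.1,.2,-.5,.1,-1])),key=lambda r:r.cost)
                print(x,z,th,"res",np.linalg.norm(b.fun).round(3),b.x.round(2))
E
```

```text
1 [-0.23  -0.067 -0.368  0.125  0.435  0.544 -0.675] 0.1439447648666322 [np.float64(0.0), np.float64(0.075), np.float64(0.214), np.float64(0.144)]
-1 [ 0.308  0.324  1.324 -0.05   0.329 -0.41   1.129] 0.15501579412292205 [np.float64(0.0), np.float64(0.003), np.float64(0.001), np.float64(0.0)]
```

```bash
python3 - <<'E'
s=open('fk.py').read()
s=s.replace("a,h,L1,c,L2,w,L3=P","a,h,L1,c,L2,w,L3,d,e=P").replace("p+R@[L2,0,0]","p+R@[L2,d,0]").replace("A([1,0,0],q[3])","A([1,0,0],-q[3])").replace("p=p+R@[0,0,c]","R=R+0").replace("R@[L3,0,w]","R@[L3,e,w]").replace("p+R@[L2,d,0]","p+R@[L2,0,0]").replace("p=p+R@[0,0,L1]","p=p+R@[0,d,L1]")
s=s.replace("[0,.3,.45,.1,.45,0,.25]","[0,.3,.45,0,.45,0,.25,-.1,-.1]")
s=s.replace("np.concatenate([","np.concatenate([1e-2*(P-[0,.3,.45,0,.45,0,.25,-.1,-.1])]+[")
open('fk.py','w').write(s)
E
python3 - <<'E'
from fk import *
s=env.state();q=s["qpos"];D.append((list(q),np.array(s["tool_pos"]),None))
P,e=fit();print(P.round(3),e)
for q,p,z in D: print((fk(q,P)[0]-p).round(4))
if 1:
        lo=np.array([-3,-1.43,-1.02,-3.03,-3.05]);hi=np.array([3,2.12,1.25,1.67,0])
        for x in(.44,.47,.5,.53,.57):
          for z in (.036,.1):
            for th in(.3,.45,.6):
                t=np.array([np.sin(th),0,-np.cos(th)])
                g=lambda q:np.r_[(fk(q,P)[0]-[x,-.083,z])*5,fk(q,P)[1]-t]
                b=min((least_squares(g,q0,bounds=(lo,hi)) for q0 in([.2,.1,-.8,0.2,-.5],[-.1,.2,-.5,.1,-1])),key=lambda r:r.cost)
                print(x,z,th,"res",np.linalg.norm(b.fun).round(3),b.x.round(2))
E
```

```text
[-0.001  0.206  0.603  0.     0.462  0.001  0.362 -0.012 -0.179] 0.0016327025481012447
[ 0.0008  0.0006 -0.0002]
[ 0.0001 -0.0016  0.0001]
[ 0.0006  0.0002 -0.0002]
[-0.0003  0.0002  0.0001]
[-0.0003  0.0002  0.0001]
0.44 0.036 0.3 res 0.057 [ 0.26  0.17 -1.02  0.21 -0.11]
0.44 0.036 0.45 res 0.097 [ 0.21  0.17 -0.93 -0.42 -0.  ]
0.44 0.036 0.6 res 0.017 [ 0.01  0.16 -0.8  -1.13 -0.  ]
0.44 0.1 0.3 res 0.001 [ 0.31  0.   -1.02  0.33 -0.28]
0.44 0.1 0.45 res 0.095 [ 0.26 -0.02 -1.02  0.15 -0.16]
0.44 0.1 0.6 res 0.118 [ 0.16  0.   -0.91 -0.63 -0.  ]
0.47 0.036 0.3 res 0.042 [ 0.23  0.2  -1.02  0.38 -0.08]
0.47 0.036 0.45 res 0.095 [ 0.21  0.21 -0.9  -0.32 -0.  ]
0.47 0.036 0.6 res 0.025 [ 0.02  0.2  -0.75 -1.1  -0.  ]
0.47 0.1 0.3 res 0.0 [ 0.29  0.06 -0.95  0.3  -0.29]
0.47 0.1 0.45 res 0.078 [ 0.24  0.03 -1.02  0.3  -0.12]
0.47 0.1 0.6 res 0.113 [ 0.17  0.05 -0.88 -0.55 -0.  ]
0.5 0.036 0.3 res 0.031 [ 0.19  0.24 -1.01  0.54 -0.06]
0.5 0.036 0.45 res 0.092 [ 0.21  0.24 -0.87 -0.22 -0.  ]
0.5 0.036 0.6 res 0.035 [ 0.04  0.23 -0.71 -1.05 -0.  ]
0.5 0.1 0.3 res 0.0 [ 0.27  0.11 -0.88  0.27 -0.3 ]
0.5 0.1 0.45 res 0.064 [ 0.2   0.08 -1.02  0.48 -0.07]
0.5 0.1 0.6 res 0.11 [ 0.17  0.09 -0.85 -0.47 -0.  ]
0.53 0.036 0.3 res 0.02 [ 0.17  0.27 -0.96  0.57 -0.07]
0.53 0.036 0.45 res 0.088 [ 0.2   0.28 -0.85 -0.12 -0.  ]
0.53 0.036 0.6 res 0.044 [ 0.05  0.27 -0.67 -0.99 -0.  ]
0.53 0.1 0.3 res 0.0 [ 0.25  0.15 -0.81  0.23 -0.32]
0.53 0.1 0.45 res 0.055 [ 0.14  0.12 -1.02  0.68 -0.03]
0.53 0.1 0.6 res 0.107 [ 0.17  0.13 -0.81 -0.39 -0.  ]
0.57 0.036 0.3 res 0.005 [ 0.16  0.32 -0.9   0.63 -0.07]
0.57 0.036 0.45 res 0.082 [ 0.19  0.32 -0.81  0.02 -0.  ]
0.57 0.036 0.6 res 0.055 [ 0.07  0.31 -0.62 -0.89 -0.  ]
0.57 0.1 0.3 res 0.0 [ 0.23  0.21 -0.72  0.2  -0.35]
0.57 0.1 0.45 res 0.045 [ 0.14  0.18 -0.94  0.66 -0.04]
0.57 0.1 0.6 res 0.103 [ 0.17  0.19 -0.77 -0.27 -0.  ]
```

```bash
python3 - <<'E'
from fk import *
P,e=fit()
lo=np.array([-3,-1.43,-1.015,-3.03,-3.05]);hi=np.array([3,2.12,1.25,1.67,-.02])
Q0=[[.2,.1,-.8,0.2,-.5],[-.1,.2,-.5,.1,-1],[.2,.3,-.9,.6,-.1],[.05,.3,-.6,-1,-.1]]
for x,y in[(.53,-.083),(.57,-.083),(.57,-.103),(.57,-.063)]:
  for ly in(-.5,-.25,0,.25,.5):
    out=[]
    for f in(.2,.25,.3,.35,.4,.5,.7,.9,1.1):
        t=np.array([f,ly,-1]);t/=np.linalg.norm(t)
        g=lambda q:np.r_[(fk(q,P)[0]-[x,y,.032])*5,fk(q,P)[1]-t]
        b=min((least_squares(g,q0,bounds=(lo,hi)) for q0 in Q0),key=lambda r:r.cost)
        if np.linalg.norm(b.fun)<.003: out.append((f,b.x.round(2).tolist()))
    print(x,y,ly,[o[0] for o in out],out[-1:])
E
```

```text
0.53 -0.083 -0.5 [0.2] [(0.2, [0.29, 0.36, -1.01, 1.3, -0.51])]
0.53 -0.083 -0.25 [0.2] [(0.2, [0.16, 0.3, -1.01, 1.22, -0.29])]
0.53 -0.083 0 [0.2, 0.25, 0.9, 1.1] [(1.1, [-0.64, 0.41, -0.82, -2.21, -0.58])]
0.53 -0.083 0.25 [0.2, 0.25, 0.3, 0.35, 0.4, 0.5, 0.7, 0.9, 1.1] [(1.1, [-0.59, 0.4, -0.68, -1.82, -0.6])]
0.53 -0.083 0.5 [0.2, 0.25, 0.3, 0.35, 0.4, 0.5, 0.7, 0.9, 1.1] [(1.1, [-0.59, 0.44, -0.59, -1.6, -0.72])]
0.57 -0.083 -0.5 [0.2, 0.25, 0.3] [(0.3, [0.16, 0.38, -1.0, 1.62, -0.49])]
0.57 -0.083 -0.25 [0.2, 0.25, 1.1] [(1.1, [-0.58, 0.48, -0.95, -2.73, -0.72])]
0.57 -0.083 0 [0.2, 0.25, 0.3, 0.9, 1.1] [(1.1, [-0.57, 0.42, -0.74, -2.22, -0.52])]
0.57 -0.083 0.25 [0.2, 0.25, 0.3, 0.35, 0.4, 0.5, 0.7, 0.9, 1.1] [(1.1, [-0.52, 0.42, -0.61, -1.82, -0.55])]
0.57 -0.083 0.5 [0.2, 0.25, 0.3, 0.35, 0.4, 0.5, 0.7, 0.9, 1.1] [(1.1, [-0.53, 0.46, -0.53, -1.6, -0.68])]
0.57 -0.103 -0.5 [0.2, 0.25] [(0.25, [0.16, 0.39, -0.98, 1.49, -0.49])]
0.57 -0.103 -0.25 [0.2, 0.25, 0.7, 1.1] [(1.1, [-0.62, 0.47, -0.92, -2.67, -0.68])]
0.57 -0.103 0 [0.2, 0.25, 0.3, 0.9, 1.1] [(1.1, [-0.58, 0.42, -0.7, -2.14, -0.51])]
0.57 -0.103 0.25 [0.2, 0.25, 0.3, 0.35, 0.4, 0.5, 0.7, 0.9, 1.1] [(1.1, [-0.54, 0.42, -0.58, -1.76, -0.56])]
0.57 -0.103 0.5 [0.2, 0.25, 0.3, 0.35, 0.4, 0.5, 0.7, 0.9, 1.1] [(1.1, [-0.56, 0.46, -0.51, -1.56, -0.7])]
0.57 -0.063 -0.5 [0.2, 0.25, 0.3] [(0.3, [0.22, 0.38, -1.0, 1.55, -0.5])]
0.57 -0.063 -0.25 [0.2, 0.25, 1.1] [(1.1, [-0.53, 0.49, -0.99, -2.8, -0.75])]
0.57 -0.063 0 [0.2, 0.25, 0.9, 1.1] [(1.1, [-0.55, 0.43, -0.77, -2.3, -0.54])]
0.57 -0.063 0.25 [0.2, 0.25, 0.3, 0.35, 0.4, 0.5, 0.7, 0.9, 1.1] [(1.1, [-0.5, 0.42, -0.63, -1.87, -0.54])]
0.57 -0.063 0.5 [0.2, 0.25, 0.3, 0.35, 0.4, 0.5, 0.7, 0.9, 1.1] [(1.1, [-0.5, 0.45, -0.55, -1.64, -0.67])]
```

```bash
python3 - <<'E'
from fk import *
P,e=fit()
lo=np.array([-3,-1.43,-1.01,-3.0,-3.05]);hi=np.array([3,2.12,1.25,1.65,-.04])
for f in(.6,.7,.8,.9):
  for ly in(.15,.2,.25,.3):
    t=np.array([f,ly,-1]);t/=np.linalg.norm(t);R=[];q0=[-.1,.3,-.6,-1.3,-.2]
    for x,z in[(.58,.035),(.55,.035),(.5,.035),(.45,.035),(.43,.035),(.43,.1),(.43,.15)]:
        g=lambda q:np.r_[(fk(q,P)[0]-[x,-.083,z])*5,fk(q,P)[1]-t]
        b=least_squares(g,q0,bounds=(lo,hi));R.append((np.linalg.norm(b.fun).round(3),b.x.round(2).tolist()));q0=np.clip(b.x,lo+.01,hi-.01)
    print(f,ly,[r[0] for r in R],R[0][1],R[4][1])
E
```

```text
0.6 0.15 [np.float64(0.0), np.float64(0.0), np.float64(0.0), np.float64(0.0), np.float64(0.0), np.float64(0.008), np.float64(0.008)] [0.05, 0.33, -0.58, -0.71, -0.16] [-0.07, 0.16, -0.77, -0.99, -0.19]
0.6 0.2 [np.float64(0.0), np.float64(0.0), np.float64(0.0), np.float64(0.0), np.float64(0.0), np.float64(0.0), np.float64(0.0)] [-0.02, 0.33, -0.53, -0.82, -0.25] [-0.16, 0.17, -0.74, -1.05, -0.29]
0.6 0.25 [np.float64(0.0), np.float64(0.0), np.float64(0.0), np.float64(0.0), np.float64(0.0), np.float64(0.0), np.float64(0.0)] [-0.08, 0.34, -0.49, -0.89, -0.33] [-0.23, 0.19, -0.71, -1.08, -0.37]
0.6 0.3 [np.float64(0.0), np.float64(0.0), np.float64(0.0), np.float64(0.0), np.float64(0.0), np.float64(0.0), np.float64(0.0)] [-0.13, 0.36, -0.47, -0.94, -0.4] [-0.28, 0.21, -0.69, -1.1, -0.44]
0.7 0.15 [np.float64(0.0), np.float64(0.0), np.float64(0.0), np.float64(0.0), np.float64(0.0), np.float64(0.009), np.float64(0.032)] [-0.04, 0.33, -0.54, -0.99, -0.17] [-0.26, 0.18, -0.75, -1.28, -0.28]
0.7 0.2 [np.float64(0.0), np.float64(0.0), np.float64(0.0), np.float64(0.0), np.float64(0.0), np.float
[... 1376 characters left out ...]
, np.float64(0.0), np.float64(0.033)] [-0.3, 0.35, -0.54, -1.56, -0.31] [-0.59, 0.25, -0.8, -1.68, -0.48]
0.9 0.2 [np.float64(0.0), np.float64(0.0), np.float64(0.0), np.float64(0.0), np.float64(0.0), np.float64(0.0), np.float64(0.002)] [-0.32, 0.36, -0.53, -1.53, -0.35] [-0.59, 0.25, -0.78, -1.62, -0.52]
0.9 0.25 [np.float64(0.0), np.float64(0.0), np.float64(0.0), np.float64(0.0), np.float64(0.0), np.float64(0.0), np.float64(0.0)] [-0.33, 0.37, -0.52, -1.49, -0.4] [-0.6, 0.27, -0.77, -1.58, -0.55]
0.9 0.3 [np.float64(0.0), np.float64(0.0), np.float64(0.0), np.float64(0.0), np.float64(0.0), np.float64(0.0), np.float64(0.0)] [-0.35, 0.38, -0.51, -1.47, -0.45] [-0.61, 0.28, -0.75, -1.53, -0.58]
```

Straight forward tilt runs into joint 5's limit. Leaning the tool slightly left as well keeps every joint within range (checked with a fitted arm model). So I go vertical and up first, then lean left, then forward.

```bash
cat >> h.py <<'E'
def deltaT(p,f,ly):
    s,t,R=tool();z=np.array([f,ly,-1]);z/=np.linalg.norm(z);y=np.cross(z,[1,0,0]);y/=-np.linalg.norm(y)
    y=y if y[1]>0 else -y
    T=Ro.from_matrix(np.c_[np.cross(y,z),y,z])
    print("t",round(s["t"],2),t.round(4),"shift",R.inv().apply(np.array(p)-t).round(4),"rot",(R.inv()*T).as_rotvec().round(3),"after",T.inv().apply(np.array(p)-t).round(4),"q",np.round(s["qpos"],2))
E
python3 -c "
from h import *
deltaT((.43,-.083,.19),0,.0);deltaT((.43,-.083,.19),0,.35)"
```

```text
t 7.15 [ 0.4405 -0.0983  0.1365] shift [-0.0109  0.017  -0.0529] rot [ 0.03   0.399 -0.005] after [ 0.0105  0.0153 -0.0535] q [ 0.27 -0.1  -1.02  0.28 -0.27 -2.1 ]
t 7.15 [ 0.4405 -0.0983  0.1365] shift [-0.0109  0.017  -0.0529] rot [-0.302  0.395  0.062] after [ 0.0105  0.0321 -0.0454] q [ 0.27 -0.1  -1.02  0.28 -0.27 -2.1 ]
```

Scaled: -0.045 m is -0.9, 0.017 m is 0.34.

```bash
echo '[-0.22, 0.34, -0.9, 0, 0, 0, 0.022, 0, 0, 0, 0.01, 0.133, 0, 0.022, 0, 0, 0, 0.01, 0.133, 0, 0.022, 0, 0, 0, 0.01, 0.133, 0, 0.022, 0, 0, 0, 0, 0, 0, 0.022]' | python3 drive.py
echo '[0, 0, 0, -0.112, 0, 0, 0.022, 0, 0, 0, -0.112, 0, 0, 0.022, 0, 0, 0, -0.112, 0, 0, 0.022, 0, 0, 0, 0, 0, 0, 0.022]' | python3 drive.py
python3 -c "
from h import *
deltaT((.43,-.083,.17),.65,.25)"
```

```text
t: 7.65
tool_pos: [0.4361, -0.0827, 0.186]
tool_rot: [0.0, 0.003, 1.0, 0.001]
ft_force: [-0.5, 1.4, -0.4]
finger_gap: 0.0219
grip_force: 0.0
t: 8.05
tool_pos: [0.433, -0.0851, 0.1848]
tool_rot: [0.003, 0.005, 0.986, 0.17]
ft_force: [-0.5, -0.2, -0.1]
finger_gap: 0.022
grip_force: 0.0
t 8.05 [ 0.433  -0.0851  0.1848] shift [ 0.0031 -0.003   0.0146] rot [ 0.09  -0.555 -0.037] after [ 0.0105 -0.0015  0.0109] q [-0.06  0.11 -0.38 -0.38 -1.13 -1.35]
```

```bash
echo '[0, 0, 0, 0.018, -0.111, -0.007, 0.022, 0, 0, 0, 0.018, -0.111, -0.007, 0.022, 0, 0, 0, 0.018, -0.111, -0.007, 0.022, 0, 0, 0, 0.018, -0.111, -0.007, 0.022, 0, 0, 0, 0.018, -0.111, -0.007, 0.022]' | python3 drive.py
echo '[0, 0, 0, 0, 0, 0, 0.022, 0, 0, 0, 0, 0, 0, 0.022]' | python3 drive.py
python3 -c "
from h import *
deltaT((.425,-.083,.1),.65,.25)"
```

```text
t: 8.55
tool_pos: [0.4329, -0.0833, 0.1859]
tool_rot: [0.278, 0.032, 0.953, 0.116]
ft_force: [-0.1, -0.1, -0.8]
finger_gap: 0.0221
grip_force: 0.0
t: 8.75
tool_pos: [0.4323, -0.0824, 0.1854]
tool_rot: [0.275, 0.031, 0.954, 0.117]
ft_force: [0.5, -0.3, -0.2]
finger_gap: 0.0222
grip_force: 0.0
t 8.75 [ 0.4323 -0.0824  0.1854] shift [ 0.0503 -0.021   0.0661] rot [ 0.001 -0.002  0.006] after [ 0.0503 -0.0213  0.066 ] q [ 0.1  -0.2  -0.78 -0.38 -0.43 -1.44]
```

Careful with the scale: shifts go in shares of 50 mm. That gives: 0.033 m is 0.66, 0.025 m is 0.5.

```bash
python3 -c "
from h import *
deltaT((.425,-.090,.038),.65,.25);R=tool()[2];print('worldx',R.inv().apply([1,0,0]).round(3),'worldz',R.inv().apply([0,0,1]).round(3))"
echo '[0.5, -0.28, 0.66, 0, 0, 0, 0.022, 0.5, -0.28, 0.66, 0, 0, 0, 0.022, 0, 0, 0, 0, 0, 0, 0.022]' | python3 drive.py
python3 -c "
from h import *
deltaT((.425,-.090,.038),.65,.25)"
```

```text
t 8.75 [ 0.4323 -0.0824  0.1854] shift [ 0.0815 -0.0427  0.1156] rot [ 0.001 -0.002  0.006] after [ 0.0814 -0.0431  0.1155] q [ 0.1  -0.2  -0.78 -0.38 -0.43 -1.44]
worldx [-0.847 -0.005  0.532] worldz [-0.518  0.24  -0.821]
t: 9.05
tool_pos: [0.4263, -0.0893, 0.1119]
tool_rot: [0.271, 0.033, 0.955, 0.118]
ft_force: [-1.2, -1.5, 0.6]
finger_gap: 0.0219
grip_force: 0.0
t 9.05 [ 0.4263 -0.0893  0.1119] shift [ 0.0387 -0.0187  0.0602] rot [ 0.001 -0.01   0.001] after [ 0.0393 -0.0186  0.0598] q [-0.06 -0.03 -0.75 -0.69 -0.38 -0.99]
```

Scaled: 0.03 m is 0.6, 0.0195 m is 0.39.

```bash
echo '[0.38, -0.18, 0.6, 0, 0, 0, 0.022, 0.39, -0.19, 0.6, 0, 0, 0, 0.022, 0, 0, 0, 0, 0, 0, 0.022]' | python3 drive.py
python3 - <<'E'
from h import *
deltaT((.425,-.090,.038),.65,.25)
R=tool()[2];print('worldx',R.inv().apply([1,0,0]).round(3))
a=env.read_camera("side")[100:300,200:460,::-1]
cv2.imwrite("pics/side2.png",cv2.resize(a,None,fx=3,fy=3))
E
```

```text
t: 9.35
tool_pos: [0.4246, -0.0905, 0.0538]
tool_rot: [0.27, 0.033, 0.955, 0.119]
ft_force: [-0.9, -1.2, -0.3]
finger_gap: 0.0223
grip_force: 0.0
t 9.35 [ 0.4246 -0.0905  0.0538] shift [ 0.0077 -0.0033  0.0134] rot [ 0.002 -0.012  0.   ] after [ 0.0079 -0.0033  0.0133] q [-0.22  0.13 -0.71 -0.98 -0.39 -0.56]
worldx [-0.852 -0.001  0.523]
```

View pics/side2.png

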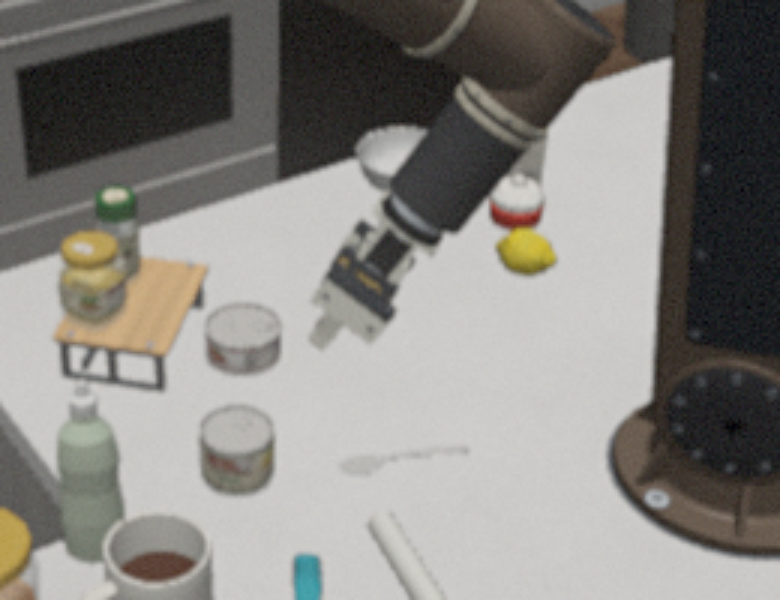

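The tilted fingers (tips at zoom (325,340)) are behind the flat tin at (243,337), which is lined up with the opening. I lower the last 14 mm and start pushing along world +x.

```bash
echo '[0.154, -0.066, 0.268, 0, 0, 0, 0.022, 0, 0, 0, 0, 0, 0, 0.022, -0.204, 0, 0.126, 0, 0, 0, 0.022, -0.204, 0, 0.126, 0, 0, 0, 0.022]' | python3 drive.py
echo '[-0.204, 0, 0.126, 0, 0, 0, 0.022, -0.204, 0, 0.126, 0, 0, 0, 0.022, -0.204, 0, 0.126, 0, 0, 0, 0.022, 0, 0, 0, 0, 0, 0, 0.022]' | python3 drive.py
python3 -c "
from h import *
deltaT((.566,-.090,.039),.65,.25);R=tool()[2];print('worldx',R.inv().apply([1,0,0]).round(3))"
```

```text
t: 9.8
tool_pos: [0.4512, -0.0891, 0.0421]
tool_rot: [0.273, 0.031, 0.954, 0.118]
ft_force: [0.3, 0.7, 0.7]
finger_gap: 0.0219
grip_force: 0.0
t: 10.2
tool_pos: [0.4875, -0.0886, 0.0404]
tool_rot: [0.273, 0.031, 0.954, 0.118]
ft_force: [-0.5, 0.6, -0.7]
finger_gap: 0.0222
grip_force: 0.0
t 10.2 [ 0.4875 -0.0886  0.0404] shift [-0.0662 -0.0022  0.0423] rot [ 0.002 -0.007  0.005] after [-0.0659 -0.0017  0.0428] q [-0.19  0.23 -0.61 -1.   -0.37 -0.56]
worldx [-0.85  -0.006  0.528]
```

Scaled: -0.0102 m is -0.204, 0.0063 m is 0.126.

```bash
echo '[-0.204, 0, 0.126, 0, 0, 0, 0.022, -0.204, 0, 0.126, 0, 0, 0, 0.022, -0.204, 0, 0.126, 0, 0, 0, 0.022]' | python3 drive.py
echo '[-0.204, 0, 0.126, 0, 0, 0, 0.022, 0, 0, 0, 0, 0, 0, 0.022]' | python3 drive.py
python3 - <<'E'
from h import *
cv2.imwrite("pics/side3.png",cv2.resize(env.read_camera("side")[150:260,200:340,::-1],None,fx=5,fy=5,interpolation=cv2.INTER_CUBIC))
deltaT((.566,-.090,.039),.65,.25)
E
```

```text
t: 10.5
tool_pos: [0.5222, -0.0887, 0.0402]
tool_rot: [0.272, 0.031, 0.954, 0.118]
ft_force: [-1.1, 0.9, -0.6]
finger_gap: 0.022
grip_force: 0.8
t: 10.7
tool_pos: [0.5355, -0.0885, 0.0405]
tool_rot: [0.273, 0.031, 0.954, 0.118]
ft_force: [0.1, -0.2, 0.4]
finger_gap: 0.022
grip_force: 0.0
t 10.75 [ 0.5345 -0.0884  0.0404] shift [-0.0262 -0.0021  0.0174] rot [ 0.002 -0.007  0.005] after [-0.0261 -0.0019  0.0176] q [-0.14  0.28 -0.54 -0.95 -0.35 -0.65]
```

View pics/side3.png

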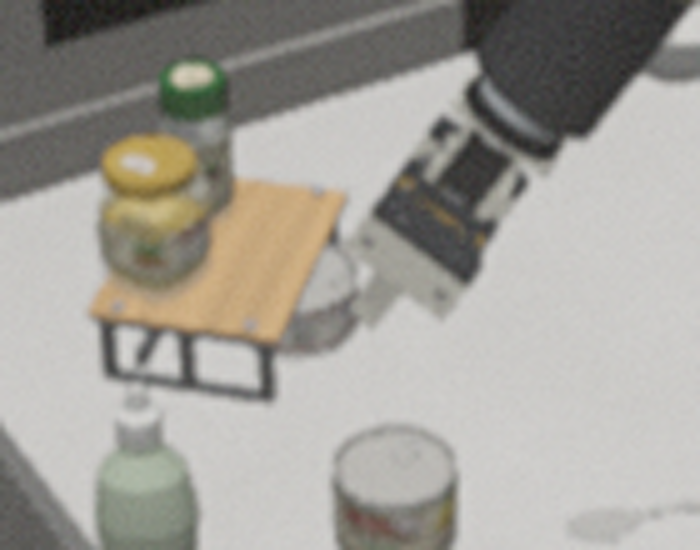

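The tin (zoom (320,300)) is going in centrally under the board, with about 30 mm to go. I push on, slowing and watching the force.

Scaled: -0.0068 m is -0.136, -0.0051 m is -0.102.

```bash
echo '[-0.136, 0, 0.084, 0, 0, 0, 0.022, -0.136, 0, 0.084, 0, 0, 0, 0.022, -0.102, 0, 0.064, 0, 0, 0, 0.022]' | python3 drive.py
echo '[-0.052, 0, 0.032, 0, 0, 0, 0.022, 0, 0, 0, 0, 0, 0, 0.022]' | python3 drive.py
echo '[-0.052, 0, 0.032, 0, 0, 0, 0.022, 0, 0, 0, 0, 0, 0, 0.022]' | python3 drive.py
```

```text
t: 11.05
tool_pos: [0.556, -0.0884, 0.0404]
tool_rot: [0.272, 0.031, 0.954, 0.118]
ft_force: [-1.8, -0.2, -0.9]
finger_gap: 0.022
grip_force: 0.6
t: 11.25
tool_pos: [0.559, -0.0883, 0.0404]
tool_rot: [0.272, 0.031, 0.954, 0.118]
ft_force: [0.1, 0.3, 0.0]
finger_gap: 0.022
grip_force: 0.1
t: 11.45
tool_pos: [0.5617, -0.0883, 0.0405]
tool_rot: [0.272, 0.031, 0.954, 0.118]
ft_force: [-0.6, -0.5, 0.2]
finger_gap: 0.0219
grip_force: 0.4
```

Scaled: -0.0026 m is -0.052, 0.0016 m is 0.032.

```bash
echo '[-0.052, 0, 0.032, 0, 0, 0, 0.022, 0, 0, 0, 0, 0, 0, 0.022]' | python3 drive.py
echo '[-0.034, 0, 0.02, 0, 0, 0, 0.022, 0, 0, 0, 0, 0, 0, 0.022]' | python3 drive.py
```

```text
t: 11.65
tool_pos: [0.5649, -0.0883, 0.0405]
tool_rot: [0.272, 0.031, 0.954, 0.118]
ft_force: [-0.9, -0.4, -0.9]
finger_gap: 0.0222
grip_force: 0.4
t: 11.85
tool_pos: [0.5668, -0.0883, 0.0405]
tool_rot: [0.272, 0.031, 0.954, 0.118]
ft_force: [-1.2, 0.2, -0.8]
finger_gap: 0.0223
grip_force: 0.5
```

```bash
echo '[-0.034, 0, 0.02, 0, 0, 0, 0.022, 0, 0, 0, 0, 0, 0, 0.022]' | python3 drive.py | sed -n '2p;4p;6p'
echo '[-0.034, 0, 0.02, 0, 0, 0, 0.022, 0, 0, 0, 0, 0, 0, 0.022]' | python3 drive.py| sed -n '2p;4p;6p'
```

```text
tool_pos: [0.5688, -0.0883, 0.0406]
ft_force: [-1.2, 0.4, -1.3]
grip_force: 0.5
tool_pos: [0.5703, -0.0882, 0.0404]
ft_force: [-2.4, -0.7, -0.2]
grip_force: 1.1
```

Scaled: -0.0017 m is -0.034, 0.001 m is 0.02.

```bash
echo '[-0.034, 0, 0.02, 0, 0, 0, 0.022, 0, 0, 0, 0, 0, 0, 0.022]' | python3 drive.py | sed -n '2p;4p;6p'
echo '[-0.034, 0, 0.02, 0, 0, 0, 0.022, 0, 0, 0, 0, 0, 0, 0.022]' | python3 drive.py| sed -n '2p;4p;6p'
```

```text
tool_pos: [0.571, -0.0881, 0.04]
ft_force: [-8.6, -1.7, 3.1]
grip_force: 4.0
tool_pos: [0.5715, -0.0879, 0.0397]
ft_force: [-16.1, -1.0, 9.3]
grip_force: 7.3
```

A hard stop at about 16 N. That could be the rail or the board's edge, so I back off and check.

```bash
echo '[0.51, 0, -0.316, 0, 0, 0, 0.022, 0.51, 0, -0.316, 0, 0, 0, 0.022, 0.68, 0, -0.42, 0, 0, 0, 0.022, 0.68, 0, -0.42, 0, 0, 0, 0.022, 0, 0, 0, 0, 0, 0, 0.022]' | python3 drive.py
python3 - <<'E'
from h import *
a=env.read_camera("side")[:,:,::-1].copy()
yaw=np.radians(-.9);M=np.array([[np.cos(yaw),-np.sin(yaw)],[np.sin(yaw),np.cos(yaw)]]);C=np.array([.644,-.0805])
x0,y0,w,h=235,165,80,60;F=9
crop=cv2.resize(a[y0:y0+h,x0:x0+w],None,fx=F,fy=F,interpolation=cv2.INTER_CUBIC)
def poly(pts,col,cl):
    u=((proj("side",pts)-[x0,y0]+.5)*F).astype(int);cv2.polylines(crop,[u.reshape(-1,1,2)],cl,col,1)
W=lambda x,y,z:np.r_[C+M@[x,y],z]
ph=np.linspace(np.pi/2,1.5*np.pi,40)
for cx,col in((-.015,(0,255,0)),(-.022,(0,0,255))):
  for z in(0,.04): poly([W(cx+.043*np.cos(p),-.004+.043*np.sin(p),z) for p in ph],col,False)
poly([W(-.065,-.087,.059),W(-.065,.087,.059),W(.065,.087,.059),W(.065,-.087,.059)],(255,0,0),True)
poly([W(-.065,-.087,.05),W(-.065,.087,.05)],(255,0,0),False)
cv2.imwrite("pics/side4.png",crop)
E
```

```text
t: 13.15
tool_pos: [0.4307, -0.0888, 0.0403]
tool_rot: [0.272, 0.032, 0.955, 0.118]
ft_force: [0.9, 0.4, 0.2]
finger_gap: 0.022
grip_force: 0.0
```

View pics/side4.png

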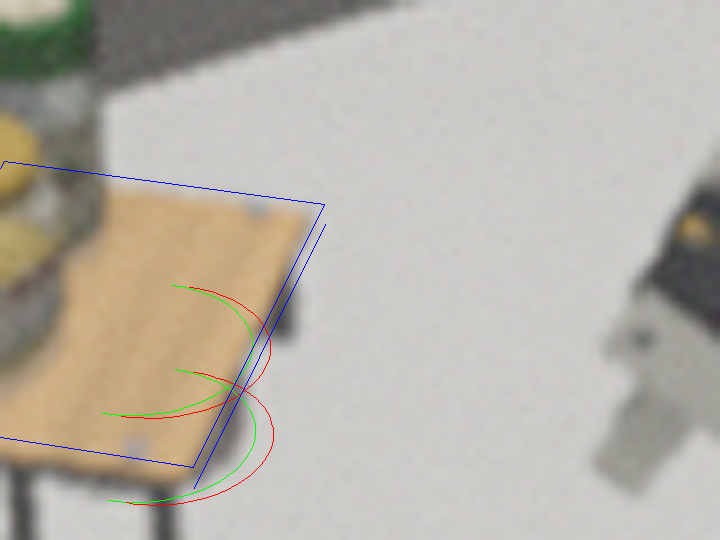

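Allowing for the overlay's roughly 1 px offset at the board corners, the tin's near lower edge (zoom (240,435)) lies on or just inside the green "home" outline, well clear of the red limit. It's flat under the board, the jars look undisturbed, and the gripper is clear, so I hand in.

```bash
python3 -c "
from rig import env
print(env.job_done())"
```

```text
the job is handed in; nothing more can be done
None
```

I pushed the flat tin under the shelf until it met a firm stop; the last picture showed it against the stop rail, clear of the front edge, and I handed the job in after about 13 s without seeing a verdict.

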